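# Put the scraper in the tool carousel and present it

### The arm

A 6-joint arm with a two-finger parallel gripper is mounted at the origin on a cart in front of the work surface, level with it; the furniture and walls round the work are solid. World frame = base frame: x ahead of the robot, y to its left, z up, the work surface at z = 0. Lengths are in m, angles in rad, forces in N, time in s.
With the tool pointing down it reaches from about 0.35 to 0.875 m from the base axis. Payload 4.2 kg.
Tool frame: the origin (TCP) lies at the very end of the fingers, on their centre line; the grasp point (between the pads) lies ctrl.grip_point_offset behind it (ctrl.grip_point_offset is the distance from the TCP to the grasp point, in m); z points along the fingers, x is the direction in which the jaws open and shut, and the axes are right-handed (so a half turn about z gives the same grasp; the last joint's range is limited). The gripper opens to 85 mm and grips with 20 to 120 N. Pads are 22 mm wide; open, the fingers measure 114 mm over their backs; the gripper's body (76 mm by 85 mm) begins 54 mm behind the grasp point. The pads swing forward as they close: fully open they stand 13 mm farther back than shut.
Start: joints at [1.529, 0.385, 0.008, 0, -1.194, -0.259], TCP at [0.185, 0.597, 0.231] pointing down, gripper open.
Joint ranges: [-3.14, 3.14], [-1.21, 2.06], [-1.07, 1.41], [-3.16, 2.05], [-2.99, -0.16], [-3.1, 3.1]. Speed limits (rad/s): [2.79, 2.79, 3.14, 3.14, 3.14, 3.14].

### API

Orientations are given as a rotation vector (axis times angle).
In Python, from station import status, vision, workorder, ctrl gives the robot as it stands. The module is installed in compiled form; this text tells all that it offers.
- The arm moves only by the tool drive_tool, never from a script. Its argument "rows" is a list that holds one entry, the list of rows, each a list of 7 numbers: the shift along the tool's x, y, z each as a share of 500 mm, from -1 to 1, then the turn, a rotation vector about the tool's x, y, z each as a share of 120 degrees, from -1 to 1, then the opening in per cent of the stroke, from 0 (shut) to 100 (fully open). In form: [[[tx, ty, tz, rx, ry, rz, grip], ...]]. A call has 1 to 8 rows; each row is the pose to reach, as a shift and turn from the pose commanded when the call began, along the tool's axes at that moment; what a row does not reach only later rows make up. A row lasts 1/10 s, in which the tool goes at most 50 mm and 8.59 degrees, less where a joint would pass 70% of its speed; a pose out of reach is approached as far as the arm can. A call with a number of a shift or a turn outside -1 to 1 is refused whole. A call with a gripper value outside its range is refused whole. The fingers move at their own pace and stop on an object; "newtons" is the grip in N (left out, the last holds). Time passes only in rows, so rows that repeat a pose let the fingers close. It gives the time, the measured TCP pose, the force and the opening at its end, in the units of the state.
- status.get_state(): the state, without advancing time (a new reading comes with each control period).
- vision.grab_frame(name): name is "scene" or "top" or "wrist"; returns a dict with "color" (420x560x3 uint8, red, green, blue), "fx", "fy", "cx", "cy" (pixels), "xyz" and "orientation" of the camera in the world; the wrist camera has in their place "T_tool_cam" (4x4, takes a point from camera to tool coordinates, whose origin is the TCP and whose axes are the tool frame's). Camera axes: x right, y down, z forward; pixel columns grow to the right and rows downward; lengths in m; the calibration is good to about 2 mm. A picture is of the moment at which its call begins: read the wrist's pose just before it. There is no depth.
- workorder.hand_in(): hands the job in, once; it reports no verdict.
The state is a dict: "t": time; "joint_positions": joint angles; "joint_vel": joint speeds; "joint_efforts": joint torques, N m; "eef_pos": TCP position; "eef_rot": TCP orientation; "force": force on the tool from outside, world axes, zero at the start; "torque": the same for the moment, N m; "grip_width": finger opening in m.
Only numpy, scipy, OpenCV 4.12 (cv2) and the standard library are available. Lean on these libraries where they do the work, as an engineer would, in place of code of your own. Each camera call takes 0.05 s, during which the arm holds its last target.

### The job

Lift the wooden-handled scraper out of the bench stand, slide its blade fully home into the slotted block on the tool carousel and let go of it. Then grip the carousel's centre handle and use it to turn the carousel until the slotted block with the scraper squarely faces the front peg on the base, and finish while still gripping the handle, holding the carousel still there. Leave the loose things lying around undisturbed.

Things in the scene. Friction and masses are not known exactly. Their poses are not given: they have to be found in the camera images.
- scraper: Loose flat scraper, 130 g, 132 mm long, upright in the bench stand. Steel blade below: 40 mm wide (x), 3 mm thick (y), 62 mm long; above it a brass ferrule (34 x 22 x 10 mm) and wooden handle, 70 mm tall together; same both ways round. Origin at the blade's lower end, z up. Fully home in stand or slot, the ferrule rests on the block's top.
- scraper_grip (a point): Centre of the scraper's handle, 97 mm above the blade's lower end and 35 mm above the shoulder; axes as the scraper's. The handle is 20 mm across y, free on both sides.
- scraper_shoulder (a point): Underside of the scraper's ferrule, where the blade begins, 62 mm above the blade's lower end; axes as the scraper's.
- bench_stand: Fixed light wooden stand, a block 66 x 44 x 70 mm (x, y, z) on a 90 x 66 x 8 mm foot, with one slot 46 mm (x) by 7 mm (y), 64 mm deep, in its top. Origin at the centre of its underside.
- carousel_base: Fixed round steel base of the tool carousel, 264 mm across, 12 mm high; its front is its own -x side, marked by an upright steel peg (14 mm thick, 36 mm high, 147 mm from the axis). Origin on the axis at the underside.
- turntable (a joint): Angle of the turning plywood tray (246 mm across, floor 23 mm above the table), rad, growing counter-clockwise from above; 0 when the slotted block faces the front peg. Starts at 0.7 to 2.1; stops at +-3.1. Stays where left (friction 0.15 N m). Also fixed on it: a low block with two round holes, opposite, an open tin and a lidded jar, all under 105 mm above the table.
- slot_mouth (a point): Centre of the slot's mouth in the top of the slotted block, the tallest block on the tray (66 mm along the radius x, 40 mm across y, 75 mm high), 85 mm from the tray's axis and 108 mm above the table. The slot runs along x, the tray's radius: 46 mm by 7 mm, 66 mm deep, with a 3 mm chamfer. Axes turn with the tray, z up.
- grab_handle: Centre handle of the carousel, turning with the tray: a level wooden bar on a 12 mm steel post on the axis. The bar is 56 mm long (x, pointing along the line to the slotted block), 18 mm thick (y), 28 mm high; origin at the bar's centre, 190 mm above the table.
- small_spanner: Bystander: small spanner lying flat, 170 mm long, 22 mm wide, 6 mm thick. Origin at the centre of its underside.
- tape: Bystander: tape measure, 66 x 76 x 34 mm. Origin at the centre of its underside.
- knob: Bystander: round wooden bed knob, 58 mm across, 61 mm high. Origin at the centre of its underside.
Mind the look-alikes: they are no part of the job. Of the things that look like the scraper, the middle-sized one is meant.

How it is judged:
By the outcome, as a careful person would: the job done as asked, in the order asked, and still so for the second after the job is handed in, while the arm keeps its last pose, push and grip.
It also fails if it takes over 45 s, if anything falls off the work surface, if the arm or the gripper's body presses on something with over 40 N, if the wrist force passes 120 N, or if a joint passes its speed limit or range.

## Working session

There is one attempt and no reset: what is moved stays moved. The work goes in short steps, Python scripts to look and compute and a tool call to move; the robot and the scene stay as the last step left them, time stands still between calls to the robot, and variables do not carry over. Pictures are saved under pics/ and viewed, and the job is handed in when it is done.

Besides the shell and the picture viewer there is one more tool, called after "Emit:" as name(argument=value, ...) on one line, values as JSON. drive_tool: Moves the arm, as the interface text tells. Its arguments: {"type":"object","properties":{"rows":{"type":"array","items":{"type":"array","items":{"type":"array","items":{"type":"number"}}}},"newtons":{"type":"number"}},"required":["rows"]}

```bash
mkdir -p pics; python3 - <<'E'
from station import status, vision, ctrl
import cv2,json
print(status.get_state()); print(ctrl.grip_point_offset)
for n in ["scene","top","wrist"]:
    f=vision.grab_frame(n); cv2.imwrite(f"pics/{n}0.png",f["color"][:,:,::-1])
    print(n,{k:v for k,v in f.items() if k!="color"})
E
```

```text
{'t': 0.0, 'joint_positions': array([ 1.52860804e+00,  3.85556973e-01,  6.60577720e-03, -4.92065597e-04,
       -1.19398862e+00, -2.58629301e-01]), 'joint_vel': array([-0.00055077, -0.00123355, -0.00157882,  0.00020389, -0.00132242,
        0.0001112 ]), 'joint_efforts': array([-2.10558346e-04, -3.92282939e+01,  1.88401669e+01,  4.18632299e+00,
       -4.51522123e-03, -1.06094323e-06]), 'eef_pos': array([0.18498121, 0.59638128, 0.23021451]), 'eef_rot': array([ 1.86225721e+00, -2.52802733e+00,  2.17271440e-03]), 'force': array([-0.50004854,  0.18081721, -0.83140674]), 'torque': array([-0.02735465, -0.00721881,  0.00767089]), 'grip_width': 0.08544322041797117}
0.0187
scene {'fx': 390.7135111500422, 'fy': 390.7135111500422, 'cx': 283.29697792799044, 'cy': 209.21104422145427, 'xyz': array([ 0.1975352 , -0.64891977,  0.75605281]), 'orientation': array([-2.31552885,  0.60498013, -0.25208524])}
top {'fx': 437.6917100114677, 'fy': 437.6917100114677, 'cx': 280.5037440563844, 'cy': 212.3189857585641, 'xyz': array([ 0.3153422 , -0.12863211,  1.30030792]), 'orientation': array([-2.10602864,  2.16623902, -0.16383473])}
wrist {'fx': 374.2787959878124, 'fy': 374.2787959878124, 'cx': 284.66184428111995, 'cy': 212.24174578907792, 'T_tool_cam': array([[ 9.99999930e-01,  1.73509972e-04, -3.32542751e-04,
        -5.37713137e-04],
       [-6.47080229e-05,  9.53084906e-01,  3.02703085e-01,
        -7.74437184e-02],
       [ 3.69463481e-04, -3.02703042e-01,  9.53084850e-01,
        -1.43095215e-01],
       [ 0.00000000e+00,  0.00000000e+00,  0.00000000e+00,
         1.00000000e+00]])}
```

View pics/scene0.png

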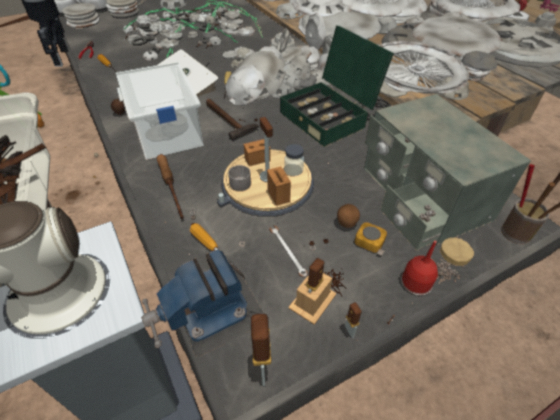

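View pics/top0.png

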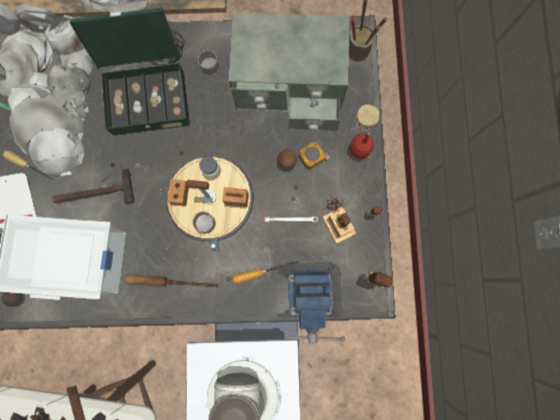

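View pics/wrist0.png

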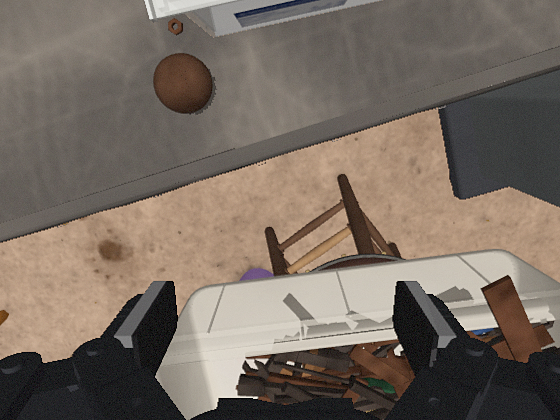

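The scene image shows the scraper in its wooden stand at (315,285), with the larger and smaller look-alikes at (262,340) and (353,318). The carousel is at (268,180). In the top image the stand is at (340,222), and the carousel centre is at about (209,197) with the peg near (214,243). The slotted block is either (177,192) or (235,197), so I'll zoom in.

```bash
cat > h.py <<'E'
import numpy as np, cv2
from scipy.spatial.transform import Rotation as R
from station import status, vision
def cam(f,st=None):
    K=np.array([[f["fx"],0,f["cx"]],[0,f["fy"],f["cy"]],[0,0,1]])
    if "T_tool_cam" in f:
        T=np.eye(4);T[:3,:3]=R.from_rotvec(st["eef_rot"]).as_matrix();T[:3,3]=st["eef_pos"]
        T=T@f["T_tool_cam"]; return K,T[:3,:3],T[:3,3]
    return K,R.from_rotvec(f["orientation"]).as_matrix(),np.array(f["xyz"])
def pix2plane(C,px,z):
    K,Rm,t=C; d=Rm@np.linalg.solve(K,np.array([px[0],px[1],1.]))
    return t+d*(z-t[2])/d[2]
def proj(C,P):
    K,Rm,t=C; p=K@(Rm.T@(np.asarray(P,float)-t)); return p[:2]/p[2]
def tri(C1,p1,C2,p2):
    A=[];b=[]
    M=np.zeros((3,3));v=np.zeros(3);
    for C,p in((C1,p1),(C2,p2)):
        K,Rm,t=C; d=Rm@np.linalg.solve(K,np.array([p[0],p[1],1.])); d/=np.linalg.norm(d)
        Q=np.eye(3)-np.outer(d,d);M+=Q;v+=Q@t
    return np.linalg.solve(M,v)
def grab(n,name,crop=None,s=1):
    st=status.get_state(); f=vision.grab_frame(n); im=f["color"][:,:,::-1].copy()
    C=cam(f,st)
    if crop: x0,y0,x1,y1=crop; v=cv2.resize(im[y0:y1,x0:x1],None,fx=s,fy=s,interpolation=cv2.INTER_CUBIC)
    else: v=im
    cv2.imwrite(f"pics/{name}.png",v); return C,im,st
E
python3 - <<'E'
from h import *
C,im,_=grab("top","tcar",(150,140,270,260),5)
for n,p,z in [("axis",(210,197),.1),("stand",(340,224),.07),("scr",(343,218),.12),("peg",(214,243),.036)]: print(n,pix2plane(C,p,z))
v=cv2.resize(im[180:260,300:400],None,fx=6,fy=6,interpolation=cv2.INTER_CUBIC); cv2.imwrite("pics/tst.png",v)
C,im,_=grab("scene","scar",(210,110,330,220),6)
v=cv2.resize(im[245:335,280:370],None,fx=6,fy=6,interpolation=cv2.INTER_CUBIC); cv2.imwrite("pics/sst.png",v)
E
```

```text
axis [0.55634938 0.07116441 0.1       ]
stand [ 0.47377138 -0.29209931  0.07      ]
scr [ 0.48355383 -0.29441802  0.12      ]
peg [0.43313612 0.07051212 0.036     ]
```

View pics/tcar.png

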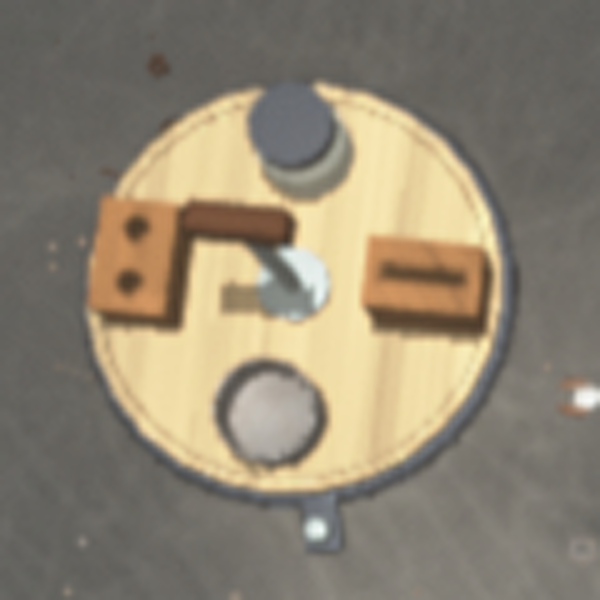

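View pics/tst.png

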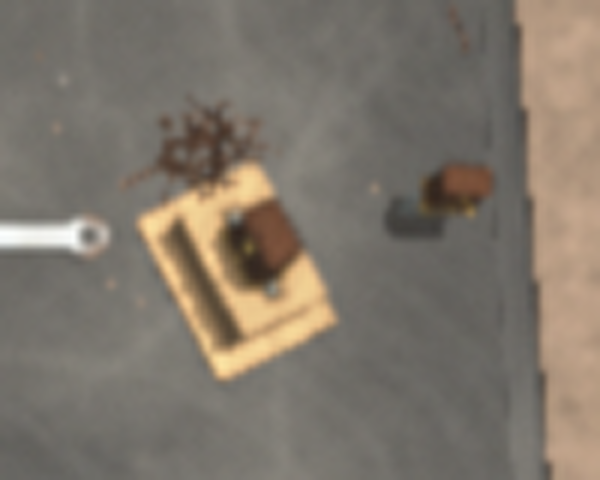

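View pics/scar.png

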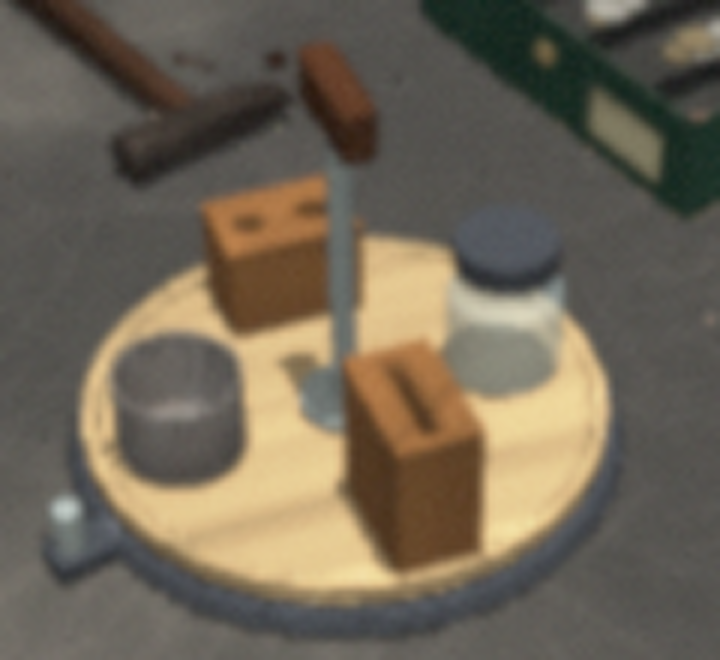

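View pics/sst.png

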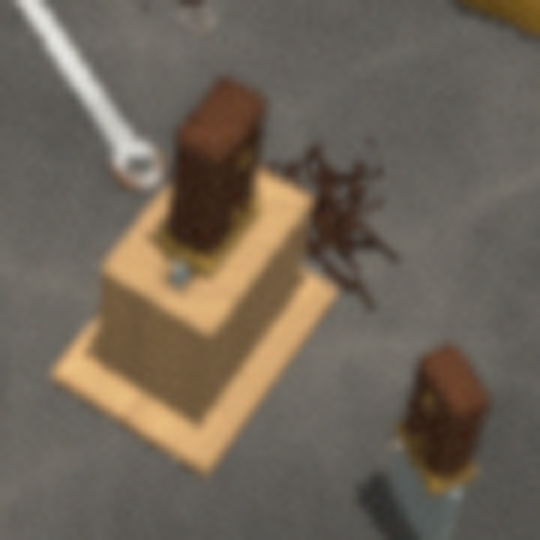

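```bash
cat >> h.py <<'E'
def uc(p,o,s): return ((p[0]+.5)/s-.5+o[0],(p[1]+.5)/s-.5+o[1])
E
python3 - <<'E'
from h import *
CT=cam(vision.grab_frame("top"));CS=cam(vision.grab_frame("scene"))
t=lambda p:uc(p,(150,140),5); t2=lambda p:uc(p,(300,180),6)
s=lambda p:uc(p,(210,110),6); s2=lambda p:uc(p,(280,245),6)
a=pix2plane(CT,t((381,269)),.108);b=pix2plane(CT,t((466,277)),.108);print("slot top",a,b,(a+b)/2)
a=pix2plane(CS,s((388,363)),.108);b=pix2plane(CS,s((437,430)),.108);print("slot scn",a,b,(a+b)/2)
print("slot tri",tri(CT,t((423,273)),CS,s((413,397))))
print("postbase tri",tri(CT,t((295,285)),CS,s((335,398))))
print("peg tri",tri(CT,t((317,527)),CS,s((66,512))))
a=pix2plane(CT,t((184,208)),.204);b=pix2plane(CT,t((291,222)),.204);print("bar",a,b)
print("bar tri",tri(CT,t((238,217)),CS,s((337,80))))
print("discc",pix2plane(CT,t((292,288)),.023))
print("handle top tri",tri(CT,t2((272,235)),CS,s2((224,117))))
a=pix2plane(CT,t2((140,220)),.078);b=pix2plane(CT,t2((222,380)),.008);print("stand edge",a,b)
E
```

```text
slot top [0.56366195 0.02583916 0.108     ] [ 0.55775077 -0.02138119  0.108     ] [0.56070636 0.00222899 0.108     ]
slot scn [0.55363887 0.01944419 0.108     ] [ 0.55112949 -0.02729342  0.108     ] [ 0.55238418 -0.00392462  0.108     ]
slot tri [0.5602598  0.00442979 0.09833847]
postbase tri [0.56717218 0.08825754 0.03073744]
peg tri [0.42459922 0.07427569 0.03530022]
bar [0.5786016  0.11447129 0.204     ] [0.56962085 0.05943162 0.204     ]
bar tri [0.57060927 0.08753832 0.20385591]
discc [0.57137701 0.08993912 0.023     ]
handle top tri [ 0.47750128 -0.29626745  0.13872786]
stand edge [ 0.49614959 -0.24397724  0.078     ] [ 0.42574819 -0.28749757  0.008     ]
```

The slotted block is the right-hand one in the top view, with its slot centre at about (423,272) in the crop. Triangulation agrees with the given sizes: slot radius about 86 mm, peg radius about 148 mm, bar top at z = 0.204. The turntable is at about 1.34 rad. Next I'll work out a move that puts the wrist camera over the carousel.

```bash
cat >> h.py <<'E'
def Rdown(psi):
    p=np.radians(psi); x=np.array([np.cos(p),np.sin(p),0]); z=np.array([0,0,-1.]); return np.stack([x,np.cross(z,x),z],1)
def psi(st): m=R.from_rotvec(st["eef_rot"]).as_matrix(); return np.degrees(np.arctan2(m[1,0],m[0,0]))
def row(pos,ps,st=None):
    "row numbers to reach TCP pos with jaw yaw ps from measured pose"
    st=st or status.get_state(); m=R.from_rotvec(st["eef_rot"]).as_matrix()
    d=m.T@(np.array(pos)-st["eef_pos"])/.5
    r=R.from_matrix(m.T@Rdown(ps)).as_rotvec()/np.radians(120)
    return np.round(np.r_[d,r],4).tolist()
E
python3 - <<'E'
from h import *
CS=cam(vision.grab_frame("scene"));CT=cam(vision.grab_frame("top"))
print("box top corner",tri(CT,(110,222),CS,(190,92)))
print(row((.185,.597,.36),-107.3),row((.57,.06,.36),172.7),row((.3,.45,.36),-107.3))
E
```

```text
box top corner [0.4653987  0.30826438 0.2091234 ]
[-0.0001, 0.0003, -0.2576, -0.0, -0.0001, 0.0006] [0.7976, -1.0533, -0.2574, -0.0001, -0.0001, 0.6672] [0.2126, -0.3065, -0.2575, -0.0, -0.0001, 0.0006]
```

Emit:
drive_tool(rows=[[[0, 0, -0.1, 0, 0, 0, 100], [0, 0, -0.2, 0, 0, 0, 100], [0, 0, -0.26, 0, 0, 0, 100], [0.06, -0.08, -0.26, 0, 0, 0.06, 100], [0.12, -0.16, -0.26, 0, 0, 0.12, 100], [0.18, -0.24, -0.26, 0, 0, 0.18, 100], [0.24, -0.32, -0.26, 0, 0, 0.24, 100], [0.3, -0.4, -0.26, 0, 0, 0.3, 100]]])

```text
t: 1.25
eef_pos: [0.3324, 0.3926, 0.3617]
eef_rot: [-0.984, 2.983, 0.001]
force: [0.1, 0.9, 0.6]
grip_width: 0.0857
```

```bash
python3 - <<'E'
from h import *
st=status.get_state();print(st['t'],st['eef_pos'],psi(st),st['joint_positions'])
print(row((.57,.06,.36),172.7))
E
```

```text
1.25 [0.33243224 0.39257298 0.3616558 ] -143.4954894588667 [ 1.18408680e+00  1.26811139e-01 -1.98092596e-02  9.39401894e-05
 -1.42337754e+00 -5.46976540e-01]
[0.0138, -0.8173, 0.003, 0.0003, 0.0003, 0.365]
```

Emit:
drive_tool(rows=[[[0, -0.1, 0, 0, 0, 0.06, 100], [0, -0.2, 0, 0, 0, 0.12, 100], [0, -0.3, 0, 0, 0, 0.18, 100], [0, -0.4, 0, 0, 0, 0.24, 100], [0, -0.5, 0, 0, 0, 0.3, 100], [0.01, -0.6, 0, 0, 0, 0.36, 100], [0.01, -0.7, 0, 0, 0, 0.365, 100], [0.014, -0.8, 0, 0, 0, 0.365, 100]]])

```text
t: 2.05
eef_pos: [0.5662, 0.0681, 0.3616]
eef_rot: [0.193, 3.135, 0.001]
force: [0.7, 0.6, -0.0]
grip_width: 0.0856
```

```bash
python3 - <<'E'
from h import *
C,im,st=grab("wrist","w1")
print(st['t'],st['eef_pos'],psi(st),st['joint_vel'])
E
```

```text
2.05 [0.56623439 0.06812605 0.36161429] 172.95635102026552 [-9.15529275e-01  4.00958591e-01  5.12449076e-01  8.03931622e-04
 -1.09697923e-01  9.17980125e-01]
```

View pics/w1.png

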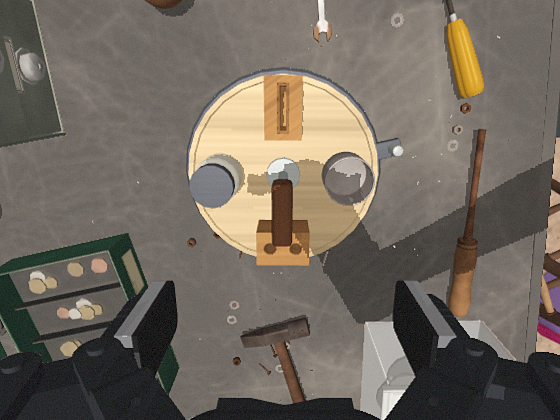

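The wrist view shows the carousel with the slot at (283,108), the bar at (283,210) and the peg at (398,150). The arm was still settling when I took it, so I'll take another and zoom.

```bash
python3 - <<'E'
from h import *
status.get_state()
grab("wrist","x")
C,im,st=grab("wrist","w2",(250,65,315,145),7)
np.savez("w2.npz",K=C[0],R=C[1],t=C[2])
cv2.imwrite("pics/w2b.png",cv2.resize(im[130:280,240:410],None,fx=4,fy=4,interpolation=cv2.INTER_CUBIC))
print(st['t'],st['eef_pos'],psi(st),st['joint_vel'])
E
```

```text
2.15 [0.56747431 0.06553765 0.3601824 ] 172.55828287414656 [ 0.07744456 -0.03363995 -0.03325441 -0.03001375 -0.00079817 -0.05297193]
```

View pics/w2.png

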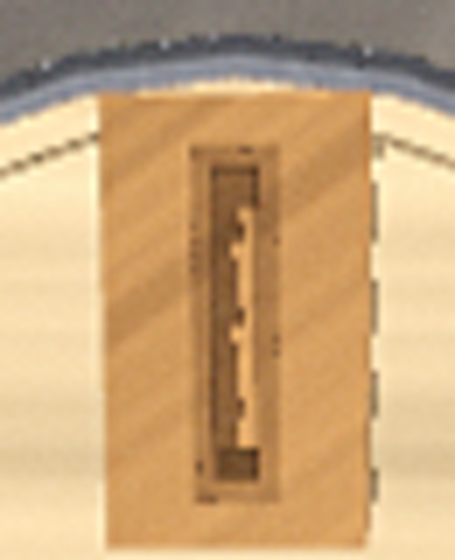

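View pics/w2b.png

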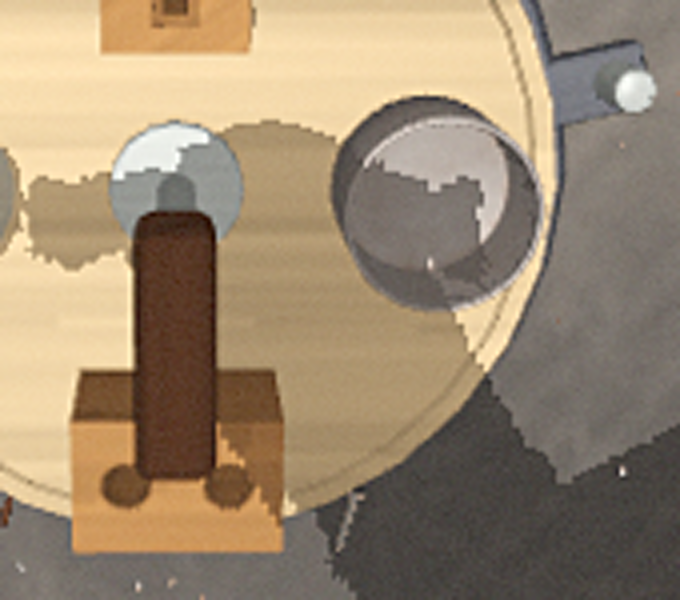

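```bash
python3 - <<'E'
from h import *
d=np.load("w2.npz");C=(d['K'],d['R'],d['t'])
u=lambda p:uc(p,(250,65),7); v=lambda p:uc(p,(240,130),4)
c=[pix2plane(C,u(p),.108) for p in [(193,147),(277,147),(280,498),(196,498)]]
print("mouth",np.mean(c,0),np.linalg.norm(c[0]-c[1]),np.linalg.norm(c[1]-c[2]),"dir",np.degrees(np.arctan2(*((c[0]+c[1]-c[2]-c[3])[[1,0]]))))
b=[pix2plane(C,u(p),.098) for p in [(100,93),(371,93),(367,547),(107,547)]]
b=[pix2plane(C,u(p),.108) for p in [(100,93),(371,93),(367,547),(107,547)]]
print("block top",np.mean(b,0),np.linalg.norm(b[0]-b[1]),np.linalg.norm(b[1]-b[2]),"dir",np.degrees(np.arctan2(*((b[0]+b[1]-b[2]-b[3])[[1,0]]))))
p=pix2plane(C,v((635,88)),.036);print("peg",p)
for z in(.204,.19): 
  e=[pix2plane(C,v(q),z) for q in[(137,230),(213,230),(215,478),(138,478)]]
  print("bar",np.mean(e,0),np.linalg.norm(e[0]-e[1]),np.linalg.norm(e[1]-e[2]),np.degrees(np.arctan2(*((e[0]+e[1]-e[2]-e[3])[[1,0]]))))
print("post",pix2plane(C,v((177,190)),.026))
E
```

```text
mouth [0.56083501 0.00598288 0.108     ] 0.012010345853447547 0.04944373656885736 dir -96.99120682017183
block top [0.56086802 0.00595044 0.108     ] 0.0385209304495636 0.06393189850024077 dir -97.30379457746093
peg [0.42560816 0.07590236 0.036     ]
bar [0.57139703 0.08913835 0.204     ] 0.01560887550318564 0.05514501439702611 -97.15991363861886
bar [0.5720324  0.09379867 0.19      ] 0.016338758061577908 0.057723636039723185 -97.15991363861876
post [0.57161152 0.09162977 0.026     ]
```

```bash
python3 - <<'E'
from h import *
st=status.get_state();print(st['eef_pos'],row((.53,-.26,.34),122))
E
```

```text
[0.56639599 0.06740418 0.36039735] [-0.0114, -0.6587, 0.0413, -0.0006, -0.0004, 0.4222]
```

Emit:
drive_tool(rows=[[[0, -0.09, 0.006, 0, 0, 0.06, 100], [0, -0.18, 0.012, 0, 0, 0.12, 100], [-0.005, -0.27, 0.018, 0, 0, 0.18, 100], [-0.005, -0.36, 0.024, 0, 0, 0.24, 100], [-0.008, -0.45, 0.03, 0, 0, 0.3, 100], [-0.01, -0.54, 0.036, 0, 0, 0.36, 100], [-0.011, -0.62, 0.04, 0, 0, 0.41, 100], [-0.011, -0.659, 0.041, 0, 0, 0.422, 100]]])

```text
t: 3.0
eef_pos: [0.5298, -0.2592, 0.3406]
eef_rot: [-1.52, -2.749, 0.0]
force: [0.2, 0.3, -0.1]
grip_width: 0.0855
```

Emit:
drive_tool(rows=[[[0, 0, 0, 0, 0, 0, 100], [0, 0, 0, 0, 0, 0, 100]]])

```text
t: 3.2
eef_pos: [0.5305, -0.2569, 0.3409]
eef_rot: [1.514, 2.753, 0.001]
force: [0.6, 0.9, -0.1]
grip_width: 0.0858
```

```bash
python3 - <<'E'
from h import *
C,im,st=grab("wrist","w3")
np.savez("w3.npz",K=C[0],R=C[1],t=C[2])
print(st['t'],st['eef_pos'],psi(st),st['joint_vel'])
cv2.imwrite("pics/w3b.png",cv2.resize(im[40:180,220:370],None,fx=4,fy=4,interpolation=cv2.INTER_CUBIC))
E
```

```text
3.2 [ 0.53049804 -0.25691714  0.34091472] 122.3731315764741 [ 0.02018906 -0.00460927 -0.00385659 -0.00013062  0.00170856  0.00022303]
```

View pics/w3.png

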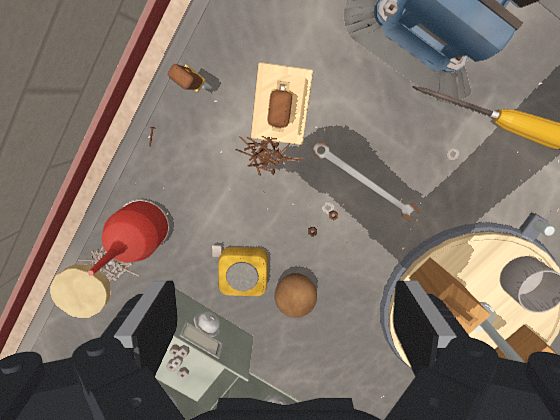

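View pics/w3b.png

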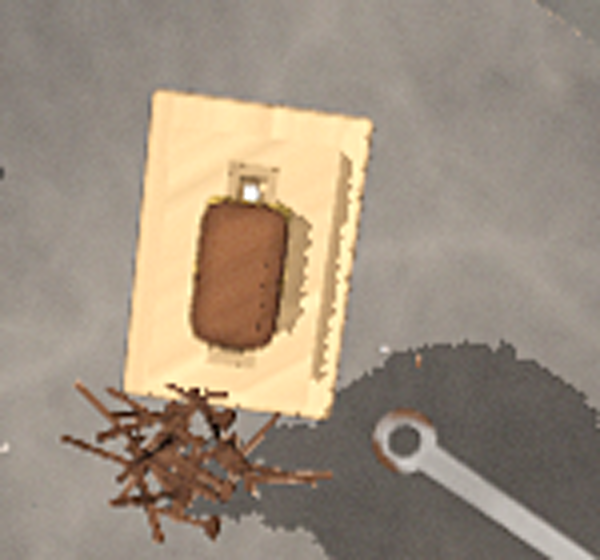

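The view is centred on the stand at (283,103). The scraper handle is at (280,109), the nail heap is below it at (266,153), and the spanner is at (368,180). The handle's long axis tilts about 5° from vertical in the image.

```bash
python3 - <<'E'
from h import *
d=np.load("w3.npz");C=(d['K'],d['R'],d['t'])
u=lambda p:uc(p,(220,40),4)
def rep(n,q,z):
    c=[pix2plane(C,u(p),z) for p in q]
    e=(c[0]+c[1]-c[2]-c[3])
    print(n,np.mean(c,0),np.linalg.norm(c[0]-c[1]),np.linalg.norm(c[1]-c[2]),"dir",np.degrees(np.arctan2(e[1],e[0]))%180)
rep("handle",[(203,205),(288,212),(277,350),(193,341)],.140)
rep("handle",[(203,205),(288,212),(277,350),(193,341)],.148)
rep("foot",[(153,90),(372,120),(330,418),(125,388)],.004)
a,b=[pix2plane(C,u(p),.07) for p in[(253,163),(231,364)]];print("slot",(a+b)/2,np.linalg.norm(a-b),np.degrees(np.arctan2(*(a-b)[[1,0]]))%180)
CT=cam(vision.grab_frame("top"));CS=cam(vision.grab_frame("scene"))
p=u((240,277))
print("tri ws",tri(C,p,CS,uc((224,117),(280,245),6)),"wt",tri(C,p,CT,uc((272,235),(300,180),6)))
d=np.load("w2.npz");C2=(d['K'],d['R'],d['t'])
print("slot tri ws",tri(C2,uc((237,322),(250,65),7),CS,uc((413,397),(210,110),6)))
print(proj(CT,(.4775,-.296,.14)))
print(row((.49,-.30,.30),126))
E
```

```text
handle [ 0.47886426 -0.29430875  0.14      ] 0.01864315119212682 0.029645626938370077 dir 27.60906570976846
handle [ 0.47854796 -0.29439235  0.148     ] 0.01820957126168672 0.02895616469385312 dir 27.60906570976843
foot [ 0.47855977 -0.29478659  0.004     ] 0.06606637264236516 0.08942439366477047 dir 25.234142587655384
slot [ 0.47870058 -0.2949254   0.07      ] 0.05181971266222875 25.678799444076645
tri ws [ 0.47843931 -0.29404774  0.13489376] wt [ 0.47779414 -0.29491704  0.14928062]
slot tri ws [0.55980305 0.00647327 0.09624339]
[344.70168906 219.13794933]
[-0.03, -0.1158, 0.0823, 0.0003, 0.0002, -0.0295]
```

```bash
python3 - <<'E'
from h import *
print(row((.4786,-.2946,.18),116.5));print(row((.4786,-.2946,.09),116.5))
E
```

```text
[-0.0085, -0.1294, 0.3223, 0.0003, 0.0001, 0.0496]
[-0.0085, -0.1295, 0.5023, 0.0003, 0.0001, 0.0496]
```

Emit:
drive_tool(rows=[[[-0.0085, -0.05, 0.08, 0, 0, 0.02, 100], [-0.0085, -0.1, 0.16, 0, 0, 0.04, 100], [-0.0085, -0.1294, 0.24, 0, 0, 0.0496, 100], [-0.0085, -0.1294, 0.3, 0, 0, 0.0496, 100], [-0.0085, -0.1294, 0.32, 0, 0, 0.0496, 100], [-0.0085, -0.1294, 0.32, 0, 0, 0.0496, 100], [-0.0085, -0.1294, 0.32, 0, 0, 0.0496, 100]]])

```text
t: 4.05
eef_pos: [0.4797, -0.2958, 0.1826]
eef_rot: [1.652, 2.668, 0.0]
force: [0.3, 1.0, 0.9]
grip_width: 0.0854
```

```bash
python3 - <<'E'
from h import *
C,im,st=grab("wrist","w4")
print(st['t'],st['eef_pos'],psi(st),st['force'])
print(row((.4786,-.2946,.09),116.5))
E
```

```text
4.05 [ 0.47972372 -0.29579075  0.18258891] 116.47584184584358 [0.33418934 1.04955068 0.89336491]
[0.0041, -0.0015, 0.1858, 0.0012, 0.0015, -0.0003]
```

View pics/w4.png

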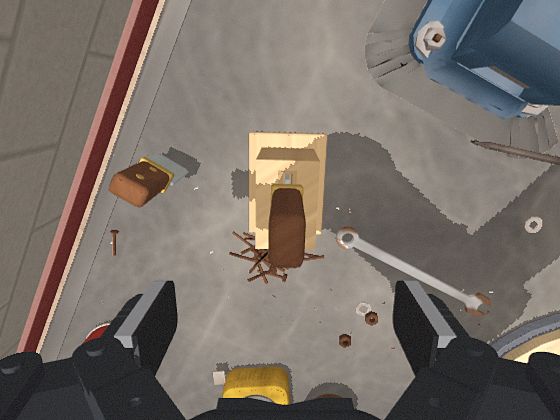

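The handle is centred between the pads at (287,228) and square to them. The small look-alike at (140,185) is near one finger, so I'll narrow the opening to 55% before descending.

Emit:
drive_tool(rows=[[[0.002, 0, 0, 0, 0, 0, 55], [0.004, -0.001, 0, 0, 0, 0, 55], [0.004, -0.001, 0.04, 0, 0, 0, 55], [0.004, -0.001, 0.08, 0, 0, 0, 55], [0.004, -0.001, 0.12, 0, 0, 0, 55], [0.004, -0.001, 0.16, 0, 0, 0, 55], [0.004, -0.001, 0.184, 0, 0, 0, 55], [0.004, -0.001, 0.184, 0, 0, 0, 55]]])

```text
t: 4.9
eef_pos: [0.4759, -0.294, 0.0875]
eef_rot: [-1.655, -2.667, 0.001]
force: [0.6, 0.5, 0.9]
grip_width: 0.0473
```

Emit:
drive_tool(newtons=50, rows=[[[0, 0, 0, 0, 0, 0, 0], [0, 0, 0, 0, 0, 0, 0], [0, 0, 0, 0, 0, 0, 0], [0, 0, 0, 0, 0, 0, 0], [0, 0, 0, 0, 0, 0, 0], [0, 0, 0, 0, 0, 0, 0]]])

```text
t: 5.5
eef_pos: [0.4778, -0.2947, 0.0901]
eef_rot: [1.654, 2.668, 0.0]
force: [0.9, 0.9, 5.9]
grip_width: 0.0197
```

```bash
python3 - <<'E'
from h import *
C,im,st=grab("wrist","w5")
print(st['t'],st['eef_pos'],psi(st),st['force'],st['torque'],st['grip_width'])
E
```

```text
5.5 [ 0.47782536 -0.29472825  0.09011622] 116.4067783485855 [0.88188908 0.93718044 5.91248961] [ 0.08326607 -0.15257297 -0.02623265] 0.019712084281649295
```

View pics/w5.png

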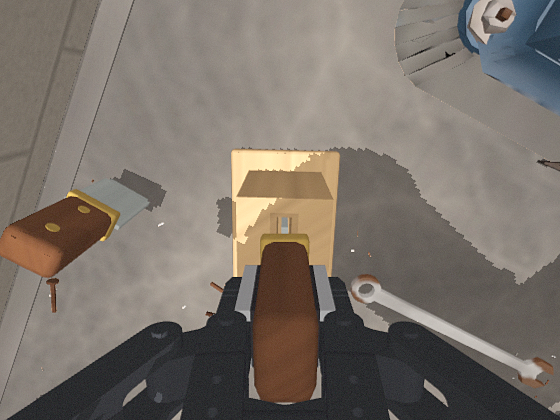

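The grip holds at 19.7 mm on the handle. Lifting straight up.

Emit:
drive_tool(rows=[[[0, 0, -0.02, 0, 0, 0, 0], [0, 0, -0.05, 0, 0, 0, 0], [0, 0, -0.1, 0, 0, 0, 0], [0, 0, -0.16, 0, 0, 0, 0], [0, 0, -0.22, 0, 0, 0, 0], [0, 0, -0.26, 0, 0, 0, 0], [0, 0, -0.28, 0, 0, 0, 0], [0, 0, -0.28, 0, 0, 0, 0]]])

```text
t: 6.35
eef_pos: [0.4767, -0.2942, 0.2297]
eef_rot: [1.656, 2.669, 0.001]
force: [0.4, -0.1, -2.2]
grip_width: 0.0198
```

```bash
python3 - <<'E'
from h import *
C,im,st=grab("wrist","w6")
print(st['t'],st['eef_pos'],psi(st),st['force'],st['torque'],st['grip_width'])
print(row((.5606,.0057,.235),172.8))
E
```

```text
6.35 [ 0.47670394 -0.29417565  0.2296508 ] 116.36713886175312 [ 0.41626895 -0.13267466 -2.24817407] [ 0.0436027   0.00604929 -0.00026762] 0.01975744386936316
[0.4619, 0.4173, -0.013, 0.0002, -0.0007, -0.4704]
```

View pics/w6.png

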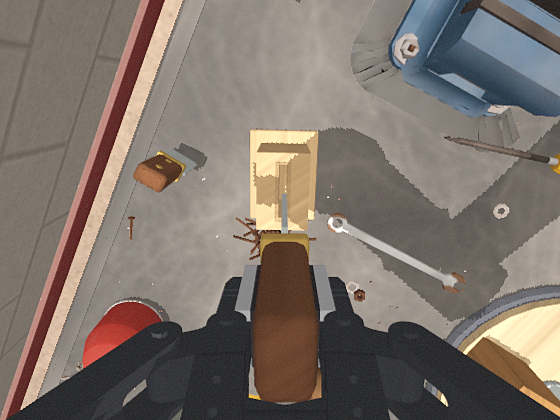

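Emit:
drive_tool(rows=[[[0.058, 0.052, -0.002, 0, 0, -0.06, 0], [0.116, 0.104, -0.004, 0, 0, -0.12, 0], [0.174, 0.156, -0.006, 0, 0, -0.18, 0], [0.232, 0.208, -0.008, 0, 0, -0.24, 0], [0.29, 0.26, -0.01, 0, 0, -0.3, 0], [0.35, 0.312, -0.012, 0, 0, -0.36, 0], [0.41, 0.37, -0.013, 0, 0, -0.42, 0], [0.45, 0.405, -0.013, 0, 0, -0.465, 0]]])

```text
t: 7.2
eef_pos: [0.5577, -0.0004, 0.2331]
eef_rot: [-0.205, -3.131, 0.001]
force: [-0.4, -0.9, -2.0]
grip_width: 0.0193
```

Emit:
drive_tool(rows=[[[0, 0, 0, 0, 0, 0, 0], [0, 0, 0, 0, 0, 0, 0], [0, 0, 0, 0, 0, 0, 0]]])

```text
t: 7.5
eef_pos: [0.5574, -0.0035, 0.2342]
eef_rot: [-0.217, -3.132, 0.001]
force: [0.1, 0.0, -2.8]
grip_width: 0.0194
```

```bash
python3 - <<'E'
from h import *
C,im,st=grab("wrist","w7")
np.savez("w7.npz",K=C[0],R=C[1],t=C[2])
print(st['t'],st['eef_pos'],psi(st),st['joint_vel'])
C,im,st=grab("scene","s7",(210,70,330,220),4)
E
```

```text
7.5 [ 0.55735656 -0.00352244  0.23418013] 172.08926587669345 [-1.19776444e-02 -1.03177131e-02  7.74595135e-03 -9.16078468e-05
  8.40146584e-04  1.61100071e-03]
```

View pics/w7.png

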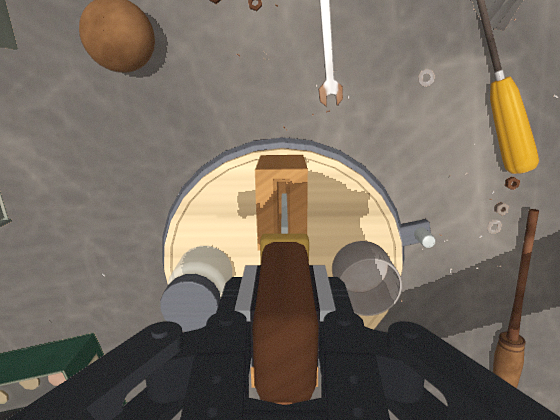

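View pics/s7.png

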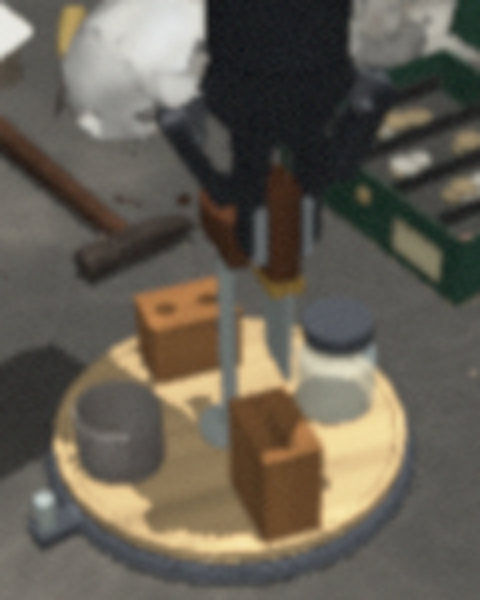

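```bash
python3 - <<'E'
from h import *
im=cv2.imread("pics/w7.png")
cv2.imwrite("pics/w7b.png",cv2.resize(im[145:255,240:325],None,fx=7,fy=7,interpolation=cv2.INTER_CUBIC)[:,:595])
E
```

```text
(no output)
```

View pics/w7b.png

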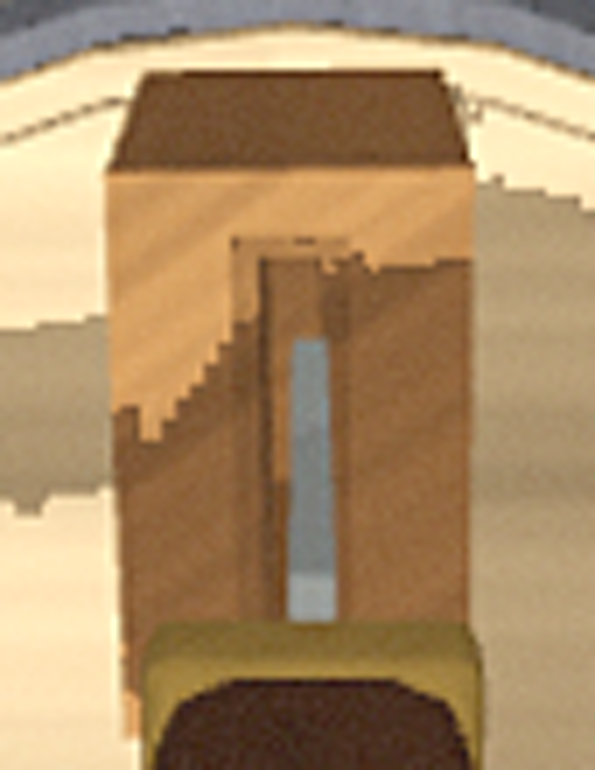

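```bash
python3 - <<'E'
from h import *
d=np.load("w7.npz");C=(d['K'],d['R'],d['t'])
u=lambda p:uc(p,(240,145),7)
for z in(.108,.098):
    a,b=[pix2plane(C,u(p),z) for p in[(108,168),(470,165)]]
    l=pix2plane(C,u((127,700)),z); r=pix2plane(C,u((468,600)),z)
    m=(a+b)/2; yaw=np.degrees(np.arctan2(b[1]-a[1],b[0]-a[0])); 
    ax=np.array([-np.sin(np.radians(172.8)),np.cos(np.radians(172.8)),0]); ax=-ax if ax[1]>0 else ax
    print(z,"w",np.linalg.norm(a-b),"outer mid",m,"edge yaw",yaw,"dirL",np.degrees(np.arctan2(*(a-l)[[1,0]])),"dirR",np.degrees(np.arctan2(*(b-r)[[1,0]])))
    for n in (-97.2,):
        q=np.radians(n); e=np.array([np.cos(q),np.sin(q),0]); print("slot c",m-.033*e)
    c1,c2=[pix2plane(C,u(p),z) for p in[(233,238),(350,238)]]; print("mouth outer",c1,c2,(c1+c2)/2)
for z,p in((.1715+.0,(312,620)),(.152,(311,342))):
    print("blade",z,pix2plane(C,u(p),z))
K,Rm,t=C
# triangulated block outer mid w/ scene + top
E
python3 - <<'E'
import sys;sys.path.insert(0,'.')
from h import *
CS,im,_=grab("scene","s8",(260,150,300,215),12)
E
```

```text
0.108 w 0.03764089793189837 outer mid [ 0.55643107 -0.02856031  0.108     ] edge yaw 172.54437009502223 dirL -97.25592513683547 dirR -97.14768617348828
slot c [0.56056707 0.00417948 0.108     ]
mouth outer [ 0.56331227 -0.02186417  0.108     ] [ 0.55116253 -0.02016958  0.108     ] [ 0.5572374  -0.02101687  0.108     ]
0.098 w 0.03903840101604498 outer mid [ 0.55677171 -0.02666456  0.098     ] edge yaw 172.54437009502226 dirL -97.25592513683546 dirR -97.14768617348837
slot c [0.56090771 0.00607523 0.098     ]
mouth outer [ 0.56390839 -0.01971981  0.098     ] [ 0.55130756 -0.01796231  0.098     ] [ 0.55760798 -0.01884106  0.098     ]
blade 0.1715 [ 0.55776806 -0.00222972  0.1715    ]
blade 0.152 [ 0.55521388 -0.0210241   0.152     ]
```

View pics/s8.png

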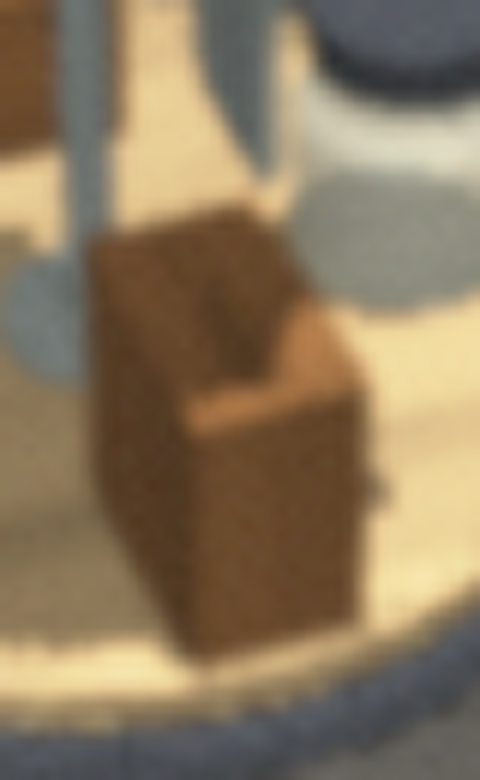

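```bash
python3 - <<'E'
from h import *
st=status.get_state();print(st['eef_pos'],row((.5604,.0042,.205),172.8))
E
```

```text
[ 0.55779956 -0.00381465  0.23505794] [-0.003, 0.0166, 0.0601, -0.0001, -0.0003, -0.0061]
```

Emit:
drive_tool(rows=[[[-0.003, 0.008, 0, 0, 0, -0.006, 0], [-0.003, 0.0165, 0.02, 0, 0, -0.006, 0], [-0.003, 0.0165, 0.045, 0, 0, -0.006, 0], [-0.003, 0.0165, 0.06, 0, 0, -0.006, 0], [-0.003, 0.0165, 0.06, 0, 0, -0.006, 0], [-0.003, 0.0165, 0.06, 0, 0, -0.006, 0]]])

```text
t: 8.25
eef_pos: [0.5608, 0.0051, 0.205]
eef_rot: [-0.194, -3.135, 0.001]
force: [0.1, 0.5, -1.5]
grip_width: 0.0194
```

```bash
python3 - <<'E'
from h import *
C,im,st=grab("wrist","w8",(230,160,335,280),5)
np.savez("w8.npz",K=C[0],R=C[1],t=C[2])
print(st['t'],st['eef_pos'],psi(st),st['force'])
E
```

```text
8.25 [0.56082477 0.00511927 0.20495776] 172.90170659368906 [ 0.05477178  0.54982648 -1.53317851]
```

View pics/w8.png

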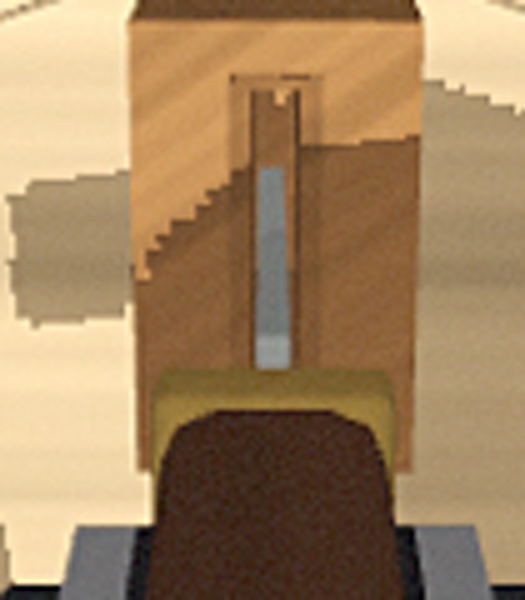

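```bash
python3 - <<'E'
from h import *
d=np.load("w8.npz");C=(d['K'],d['R'],d['t'])
u=lambda p:uc(p,(230,160),5)
T=status.get_state();
for z in(.108,.098):
  for n,p in(("outer",(275.5,20)),("mouthouter",(275.5,77)),("slot outer",(275.5,90))): print(z,n,pix2plane(C,u(p),z))
print("blade",pix2plane(C,u((271.5,168)),.123))
print(T['eef_pos'],row((.5606,.0046,.160),172.8))
E
```

```text
0.108 outer [ 0.5566844 -0.0282555  0.108    ]
0.108 mouthouter [ 0.5576097  -0.02081914  0.108     ]
0.108 slot outer [ 0.55782317 -0.01910358  0.108     ]
0.098 outer [ 0.55689933 -0.02646977  0.098     ]
0.098 mouthouter [ 0.55786317 -0.01872368  0.098     ]
0.098 slot outer [ 0.55808553 -0.01693667  0.098     ]
blade [ 0.55914156 -0.01261857  0.123     ]
[0.56106047 0.00517266 0.20542696] [0.0008, -0.0012, 0.0909, -0.0001, 0.0002, 0.0009]
```

Emit:
drive_tool(rows=[[[0.001, -0.004, 0, 0, 0, 0, 0], [0.001, -0.004, 0.015, 0, 0, 0, 0], [0.001, -0.004, 0.03, 0, 0, 0, 0], [0.001, -0.004, 0.04, 0, 0, 0, 0], [0.001, -0.004, 0.05, 0, 0, 0, 0], [0.001, -0.004, 0.06, 0, 0, 0, 0], [0.001, -0.004, 0.06, 0, 0, 0, 0]]])

```text
t: 9.0
eef_pos: [0.5596, 0.0032, 0.1743]
eef_rot: [-0.195, -3.134, 0.001]
force: [-0.3, 0.2, -1.9]
grip_width: 0.0194
```

```bash
python3 - <<'E'
from h import *
C,im,st=grab("wrist","w9",(230,160,335,280),5)
print(st['t'],st['eef_pos'],psi(st),st['force'],st['torque'])
E
```

```text
9.0 [0.55955361 0.00321758 0.17429767] 172.8848765239763 [-0.28760511  0.16054655 -1.92041124] [ 0.03468176 -0.00754169 -0.00489586]
```

View pics/w9.png

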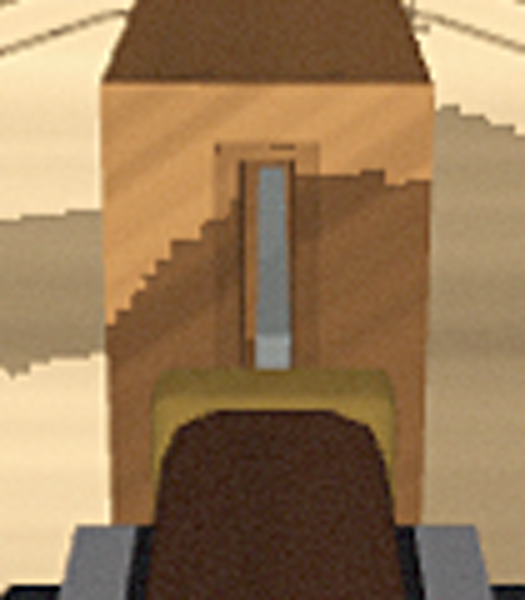

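The blade tip has entered the slot mouth, at (271,168) in the crop, and there is no side force. Continuing down.

Emit:
drive_tool(rows=[[[0, 0, 0.015, 0, 0, 0, 0], [0, 0, 0.03, 0, 0, 0, 0], [0, 0, 0.045, 0, 0, 0, 0], [0, 0, 0.06, 0, 0, 0, 0], [0, 0, 0.075, 0, 0, 0, 0], [0, 0, 0.08, 0, 0, 0, 0], [0, 0, 0.08, 0, 0, 0, 0]]])

```text
t: 9.75
eef_pos: [0.5598, 0.0032, 0.1347]
eef_rot: [-0.195, -3.134, 0.001]
force: [0.6, 0.1, -1.0]
grip_width: 0.0194
```

```bash
python3 - <<'E'
from h import *
C,im,st=grab("wrist","w10",(200,160,370,360),3)
print(st['t'],st['eef_pos'],psi(st),st['force'],st['torque'])
C,im,st=grab("scene","s10",(210,70,330,220),4)
E
```

```text
9.75 [0.55981158 0.0031938  0.13467769] 172.89393775223186 [ 0.61956378  0.12307912 -0.97208772] [0.0054298  0.00831883 0.03199504]
```

View pics/w10.png

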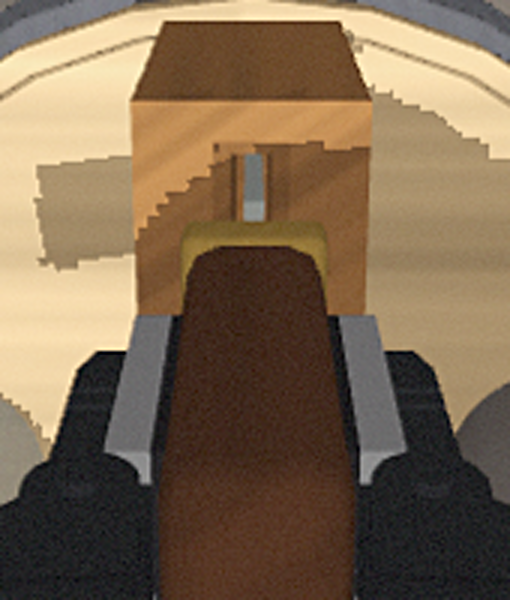

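View pics/s10.png

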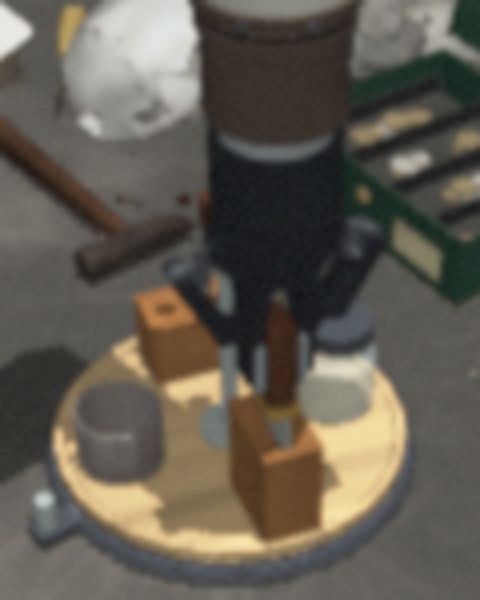

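The blade is well inside and the ferrule still has about 15 mm to go, which puts the mouth at roughly z = 0.098. Continuing gently.

Emit:
drive_tool(rows=[[[0, 0, 0.01, 0, 0, 0, 0], [0, 0, 0.02, 0, 0, 0, 0], [0, 0, 0.026, 0, 0, 0, 0], [0, 0, 0.03, 0, 0, 0, 0], [0, 0, 0.032, 0, 0, 0, 0], [0, 0, 0.034, 0, 0, 0, 0], [0, 0, 0.034, 0, 0, 0, 0]]])

```text
t: 10.55
eef_pos: [0.5602, 0.0033, 0.1183]
eef_rot: [0.195, 3.135, 0.0]
force: [-0.1, -0.1, -1.2]
grip_width: 0.0197
```

```bash
python3 - <<'E'
from h import *
C,im,st=grab("wrist","w11",(200,160,370,360),3)
print(st['t'],st['eef_pos'],psi(st),st['force'],st['torque'])
C,im,st=grab("scene","s11",(240,110,320,220),5)
E
```

```text
10.55 [0.56017219 0.00331466 0.11832838] 172.8950592192344 [-0.14098566 -0.06622065 -1.19814967] [ 0.04666368 -0.00512622 -0.0461791 ]
```

View pics/w11.png

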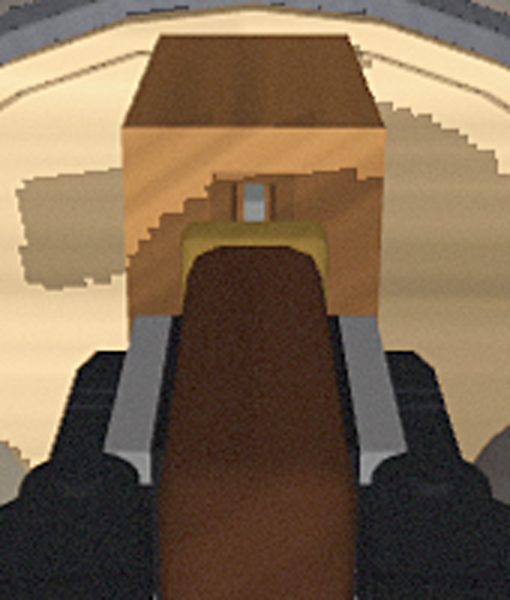

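View pics/s11.png

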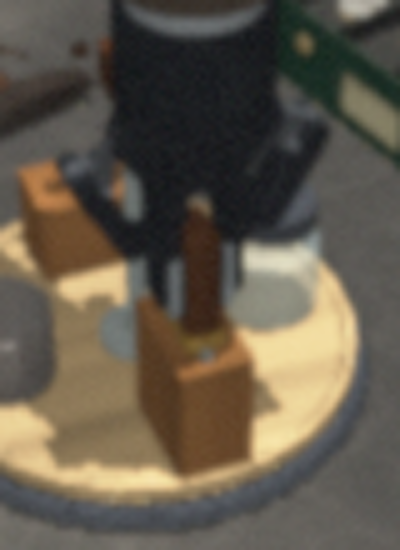

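Emit:
drive_tool(rows=[[[0, 0, 0.002, 0, 0, 0, 0], [0, 0, 0.004, 0, 0, 0, 0], [0, 0, 0.006, 0, 0, 0, 0], [0, 0, 0.006, 0, 0, 0, 0]]])

```text
t: 11.05
eef_pos: [0.5615, 0.0031, 0.1181]
eef_rot: [0.192, 3.132, -0.001]
force: [-2.9, -0.9, 9.4]
grip_width: 0.0196
```

```bash
python3 - <<'E'
from h import *
st=status.get_state();print(st['t'],st['eef_pos'],st['force'],st['torque'])
E
```

```text
11.05 [0.56148976 0.00310374 0.11809955] [-2.88387954 -0.92351687  9.39625583] [-0.18028103  0.71630399  0.06890574]
```

Contact came at 9.4 N with the TCP at 0.118, exactly where the shoulder should seat. Releasing with a partial opening, then looking.

Emit:
drive_tool(rows=[[[0, 0, 0.002, 0, 0, 0, 55], [0, 0, 0.002, 0, 0, 0, 55], [0, 0, 0.002, 0, 0, 0, 55], [0, 0, 0.002, 0, 0, 0, 55]]])

```text
t: 11.45
eef_pos: [0.56, 0.0033, 0.114]
eef_rot: [-0.195, -3.135, 0.0]
force: [0.4, 0.3, -0.4]
grip_width: 0.0471
```

```bash
python3 - <<'E'
from h import *
st=status.get_state();print(st['t'],st['eef_pos'],st['force'],st['grip_width'])
C,im,st=grab("wrist","w12",(140,150,420,360),2.8)
C,im,st=grab("scene","s12",(240,110,320,220),5)
E
```

```text
11.45 [0.55996955 0.00327324 0.1140112 ] [ 0.36495232  0.31148417 -0.42486067] 0.04707940451844195
```

View pics/w12.png

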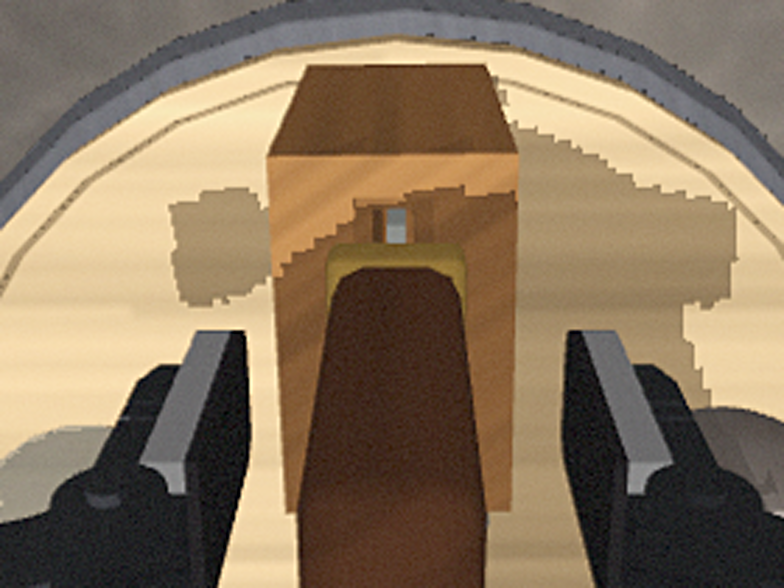

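View pics/s12.png

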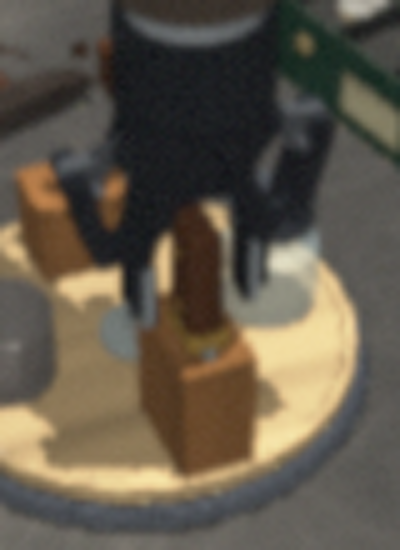

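The fingers are clear on both sides and the ferrule rests on the block. Now retreating straight up and looking from above.

Emit:
drive_tool(rows=[[[0, 0, -0.04, 0, 0, 0, 55], [0, 0, -0.12, 0, 0, 0, 55], [0, 0, -0.2, 0, 0, 0, 55], [0, 0, -0.28, 0, 0, 0, 55], [0, 0.02, -0.36, 0, 0, 0, 55], [0, 0.08, -0.44, 0, 0, 0, 55], [0, 0.1, -0.46, 0, 0, 0, 55], [0, 0.1, -0.46, 0, 0, 0, 55]]])

```text
t: 12.35
eef_pos: [0.5669, 0.0542, 0.3459]
eef_rot: [0.192, 3.132, 0.003]
force: [-0.1, 1.3, -0.3]
grip_width: 0.0471
```

```bash
python3 - <<'E'
from h import *
grab("wrist","x");grab("wrist","x")
C,im,st=grab("wrist","w13",(180,40,420,260),3)
np.savez("w13.npz",K=C[0],R=C[1],t=C[2])
print(st['t'],st['eef_pos'],psi(st),st['joint_vel'])
CS,im,st=grab("scene","s13",(210,90,330,220),5)
CT,im,st=grab("top","t13",(150,140,270,260),5)
E
```

```text
12.45 [0.56550213 0.05285357 0.3425747 ] 172.91044606225475 [-0.01222228  0.01029119 -0.02462433  0.00197983 -0.00014019 -0.00267904]
```

View pics/w13.png

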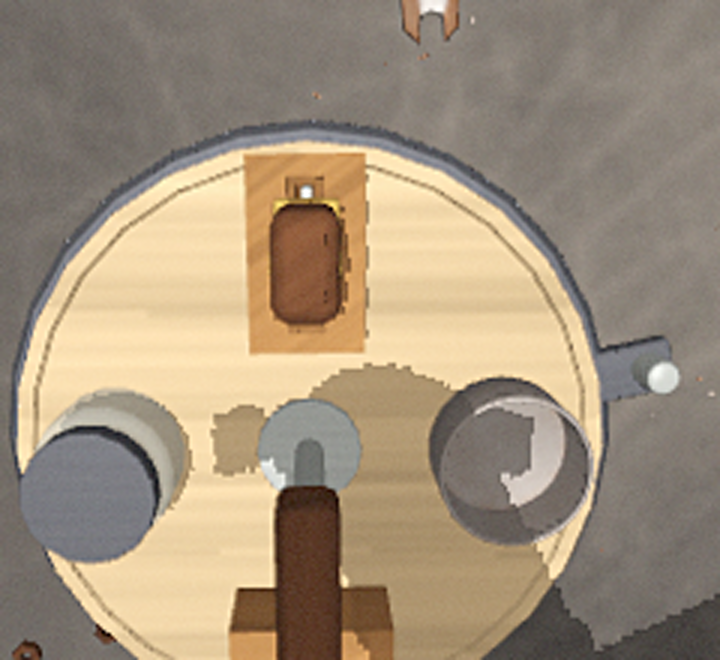

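View pics/s13.png

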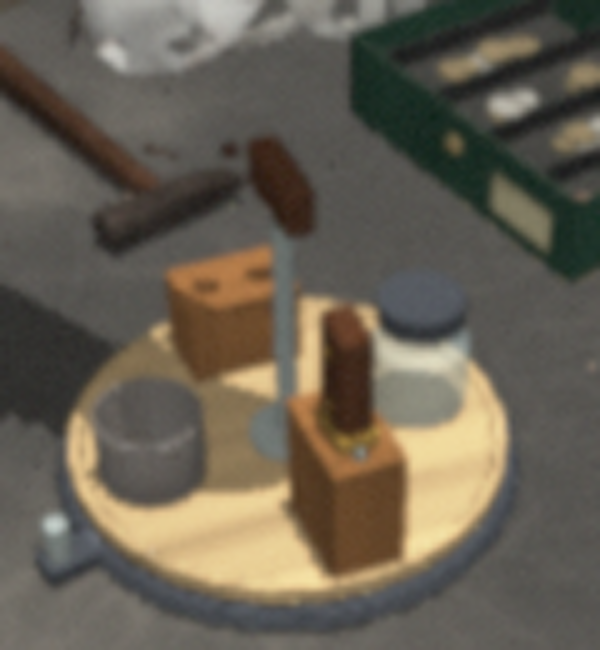

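The scraper stands upright and square in the block at crop (307,262), with the ferrule on the top. The post foot is at (309,448), the peg at (663,377) and the bar starts at (308,490).

```bash
python3 - <<'E'
from h import *
d=np.load("w13.npz");C=(d['K'],d['R'],d['t'])
u=lambda p:uc(p,(180,40),3)
post=pix2plane(C,u((309,448)),.025);print("post",post)
peg=pix2plane(C,u((663,377)),.036);print("peg",peg)
ear=[pix2plane(C,u(p),.012) for p in[(600,350),(670,336),(606,400)]]
print("ear dir",np.degrees(np.arctan2(*(ear[1]-ear[0])[[1,0]]))%360)
b=[pix2plane(C,u(p),.098) for p in[(244,155),(366,153),(365,353),(250,353)]]
e=b[0]+b[1]-b[2]-b[3];print("block",np.mean(b,0),np.degrees(np.arctan2(e[1],e[0]))%360,np.linalg.norm(b[0]-b[1]),np.linalg.norm(b[1]-b[2]))
for ax in(post,np.array([.5714,.0891,0])):
  v=peg-ax;w=np.mean(b,0)-ax;print(np.hypot(*v[:2]),np.degrees(np.arctan2(v[1],v[0]))%360,np.hypot(*w[:2]),np.degrees(np.arctan2(w[1],w[0]))%360)
im=cv2.imread("pics/w13.png")
# bar sides
print("bar left/right mid",pix2plane(C,u((309,600)),.204))
st=status.get_state();print(st['eef_pos'],row((.5714,.0895,.26),172.8))
E
```

```text
post [0.5718659  0.09076192 0.025     ]
peg [0.42572069 0.07649403 0.036     ]
ear dir 184.37791642241336
block [0.56202927 0.00648293 0.098     ] 263.5212313439248 0.04008302239957038 0.06585660144405385
0.1468400395757749 185.57601036647006 0.08485108661284378 263.3428364761364
0.14622370885824007 184.94561629498196 0.08314679848850343 263.52895940866244
bar left/right mid [0.57118739 0.08821038 0.204     ]
[0.56556167 0.05216311 0.34230667] [-0.0029, 0.0758, 0.1645, -0.0008, -0.0017, 0.0004]
```

Emit:
drive_tool(rows=[[[-0.003, 0.04, 0.02, 0, 0, 0, 55], [-0.003, 0.076, 0.08, 0, 0, 0, 55], [-0.003, 0.076, 0.14, 0, 0, 0, 55], [-0.003, 0.076, 0.17, 0, 0, 0, 55], [-0.003, 0.076, 0.17, 0, 0, 0, 55], [-0.003, 0.076, 0.17, 0, 0, 0, 55]]])

```text
t: 13.2
eef_pos: [0.5726, 0.0898, 0.2591]
eef_rot: [-0.195, -3.135, 0.002]
force: [0.1, -0.4, 0.0]
grip_width: 0.0471
```

```bash
python3 - <<'E'
from h import *
C,im,st=grab("wrist","w14")
print(st['t'],st['eef_pos'],psi(st),st['joint_positions'][5])
print(row((.5716,.09,.173),173))
E
```

```text
13.2 [0.57260971 0.08983726 0.25914801] 172.8683878258317 -0.5599973974686933
[0.003, -0.0005, 0.1741, 0.0, 0.0006, -0.0011]
```

View pics/w14.png

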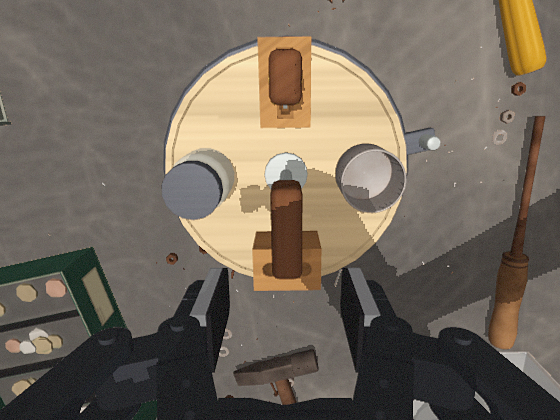

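The bar at (286,230) is centred between the pads and square to them. Descending to grip it.

Emit:
drive_tool(newtons=60, rows=[[[0.003, 0, 0.05, 0, 0, 0, 55], [0.003, 0, 0.1, 0, 0, 0, 55], [0.003, 0, 0.15, 0, 0, 0, 55], [0.003, 0, 0.173, 0, 0, 0, 55], [0.003, 0, 0.173, 0, 0, 0, 55], [0.003, 0, 0.173, 0, 0, 0, 55], [0.003, 0, 0.173, 0, 0, 0, 55]]])

```text
t: 13.95
eef_pos: [0.5721, 0.0909, 0.1746]
eef_rot: [0.194, 3.132, 0.002]
force: [-0.3, -0.7, 0.5]
grip_width: 0.0472
```

Emit:
drive_tool(newtons=60, rows=[[[0, 0, 0, 0, 0, 0, 0], [0, 0, 0, 0, 0, 0, 0], [0, 0, 0, 0, 0, 0, 0], [0, 0, 0, 0, 0, 0, 0], [0, 0, 0, 0, 0, 0, 0]]])

```text
t: 14.45
eef_pos: [0.5718, 0.0907, 0.1739]
eef_rot: [0.194, 3.133, 0.001]
force: [1.0, -0.0, 4.7]
grip_width: 0.0175
```

```bash
python3 - <<'E'
from h import *
st=status.get_state()
print(st['t'],st['eef_pos'],psi(st),st['joint_positions'],st['force'],st['torque'],st['grip_width'])
E
```

```text
14.45 [0.57179325 0.09074183 0.17386795] 172.9125411311717 [ 4.37401423e-01  3.53009569e-01 -1.93490236e-01  8.08058088e-04
 -1.02205102e+00 -5.61520946e-01] [ 1.03449447 -0.04830532  4.69806423] [-0.04583134 -0.14896457  0.02709112] 0.017453368032184845
```

Bar gripped at 17.5 mm. Turning clockwise from above (+rz).

Emit:
drive_tool(rows=[[[0, 0, 0, 0, 0, 0.015, 0], [0, 0, 0, 0, 0, 0.04, 0], [0, 0, 0, 0, 0, 0.07, 0], [0, 0, 0, 0, 0, 0.1, 0], [0, 0, 0, 0, 0, 0.13, 0], [0, 0, 0, 0, 0, 0.16, 0], [0, 0, 0, 0, 0, 0.19, 0], [0, 0, 0, 0, 0, 0.22, 0]]])

```text
t: 15.25
eef_pos: [0.5721, 0.0906, 0.1739]
eef_rot: [0.907, 3.005, 0.001]
force: [2.1, -0.7, 3.7]
grip_width: 0.0172
```

```bash
python3 - <<'E'
from h import *
C,im,st=grab("wrist","w15")
print(st['t'],st['eef_pos'],psi(st),st['force'],st['torque'],st['grip_width'])
E
```

```text
15.25 [0.5720777  0.09063588 0.17386483] 146.41168525590777 [ 2.13193355 -0.71226361  3.68742564] [-0.26615361 -0.42265581  0.13620494] 0.017167786063825227
```

View pics/w15.png

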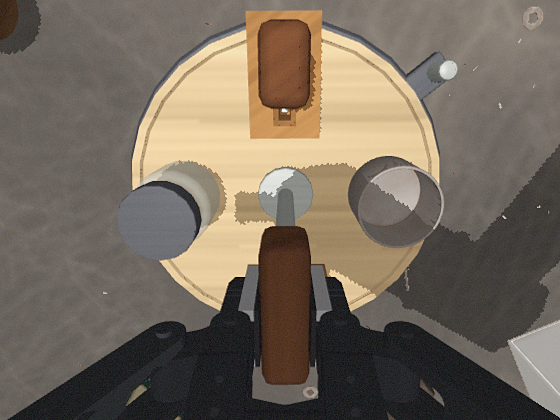

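Emit:
drive_tool(rows=[[[0, 0, 0, 0, 0, 0.03, 0], [0, 0, 0, 0, 0, 0.06, 0], [0, 0, 0, 0, 0, 0.1, 0], [0, 0, 0, 0, 0, 0.14, 0], [0, 0, 0, 0, 0, 0.18, 0], [0, 0, 0, 0, 0, 0.22, 0], [0, 0, 0, 0, 0, 0.26, 0], [0, 0, 0, 0, 0, 0.3, 0]]])

```text
t: 16.1
eef_pos: [0.5724, 0.0903, 0.1739]
eef_rot: [1.791, 2.578, 0.002]
force: [4.4, -2.0, 4.3]
grip_width: 0.0172
```

Emit:
drive_tool(rows=[[[0, 0, 0, 0, 0, 0.03, 0], [0, 0, 0, 0, 0, 0.06, 0], [0, 0, 0, 0, 0, 0.08, 0], [0, 0, 0, 0, 0, 0.1, 0], [0, 0, 0, 0, 0, 0.11, 0], [0, 0, 0, 0, 0, 0.11, 0], [0, 0, 0, 0, 0, 0.11, 0]]])

```text
t: 16.8
eef_pos: [0.5724, 0.0901, 0.1739]
eef_rot: [2.073, 2.357, 0.003]
force: [4.3, -3.2, 4.4]
grip_width: 0.0173
```

```bash
python3 - <<'E'
from h import *
C,im,st=grab("wrist","w16")
np.savez("w16.npz",K=C[0],R=C[1],t=C[2])
print(st['t'],st['eef_pos'],psi(st),st['joint_vel'],st['force'],st['torque'],st['grip_width'])
cv2.imwrite("pics/w16b.png",cv2.resize(im[0:220,190:370],None,fx=3,fy=3,interpolation=cv2.INTER_CUBIC)[:600])
grab("top","t16",(150,140,270,260),5)
E
```

```text
16.8 [0.57238266 0.09014571 0.173864  ] 97.33619654344234 [-0.00141833  0.0001857   0.00124119  0.00096519 -0.0013842  -0.00024446] [ 4.29524201 -3.18945709  4.43153977] [-1.04667564 -0.97423707 -0.09193772] 0.01733298332830238
```

View pics/w16.png

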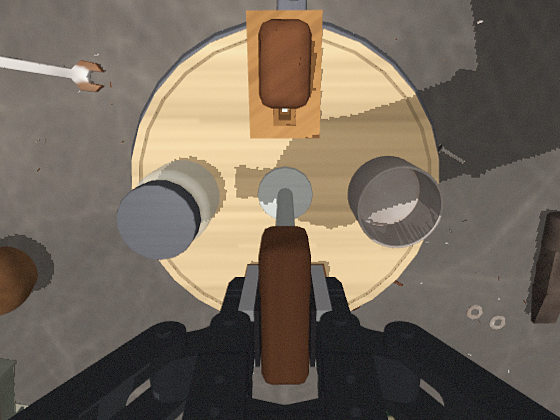

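View pics/w16b.png

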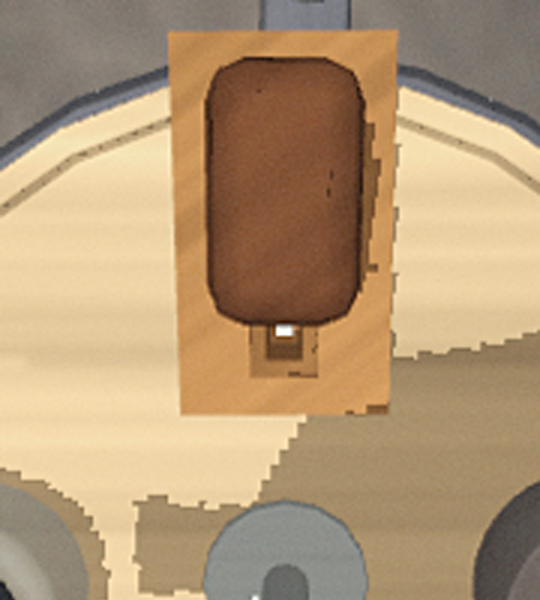

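View pics/t16.png

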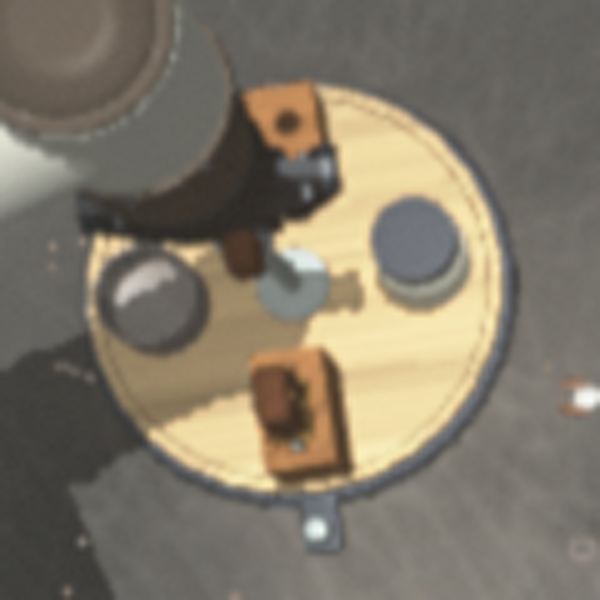

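The wrist picture shows the block at (284,75) pointing nearly at the base ear, whose centre is slightly right at (292,5). Turn a little further, after measuring the remainder.

```bash
python3 - <<'E'
from h import *
A=lambda v:np.degrees(np.arctan2(v[1],v[0]))%360
d=np.load("w16.npz");C=(d['K'],d['R'],d['t'])
u=lambda p:uc(p,(190,0),3)
post=pix2plane(C,u((286,577)),.025)
ear=pix2plane(C,u((305.5,20)),.012)
l=[pix2plane(C,u(p),.012) for p in[(262,30),(266,0),(349,30),(351,0)]]
print("post",post,"ear",ear,np.hypot(*(ear-post)[:2]),A(ear-post),"edges",A(l[1]-l[0]),A(l[3]-l[2]),np.linalg.norm(l[0]-l[2]))
b=[pix2plane(C,u(p),.098) for p in[(168,30),(398,30),(390,413),(182,413)]]
m=np.mean(b,0);print("block",m,A(m-post),A(b[0]+b[1]-b[2]-b[3]),np.hypot(*(m-post)[:2]))
CT=cam(vision.grab_frame("top"));t=lambda p:uc(p,(150,140),5)
post=pix2plane(CT,t((293.5,285)),.025);peg=pix2plane(CT,t((317,528)),.036)
b=[pix2plane(CT,t(p),.098) for p in[(252,353),(327,347),(344,472),(266,480)]]
m=np.mean(b,0);print("top: post",post,"peg",peg,np.hypot(*(peg-post)[:2]),A(peg-post),"block",m,A(m-post),A(b[2]+b[3]-b[0]-b[1]),np.hypot(*(m-post)[:2]))
CS,im,_=grab("scene","s16",(210,90,330,220),5)
E
```

```text
post [0.5711957  0.09074502 0.025     ] ear [0.43583466 0.07803898 0.012     ] 0.13595607052741182 185.36251630205626 edges 178.51400425544304 184.07311245139314 0.02112515591961639
block [0.4872939 0.0796202 0.098    ] 187.55298541450563 187.8104740511023 0.0846361243729768
top: post [0.57276645 0.08870202 0.025     ] peg [0.42683986 0.0734313  0.036     ] 0.14672343163213936 185.97406540809592 block [0.48574135 0.07430537 0.098     ] 189.39342529220045 186.83081218659126 0.08820789144200888
```

View pics/s16.png

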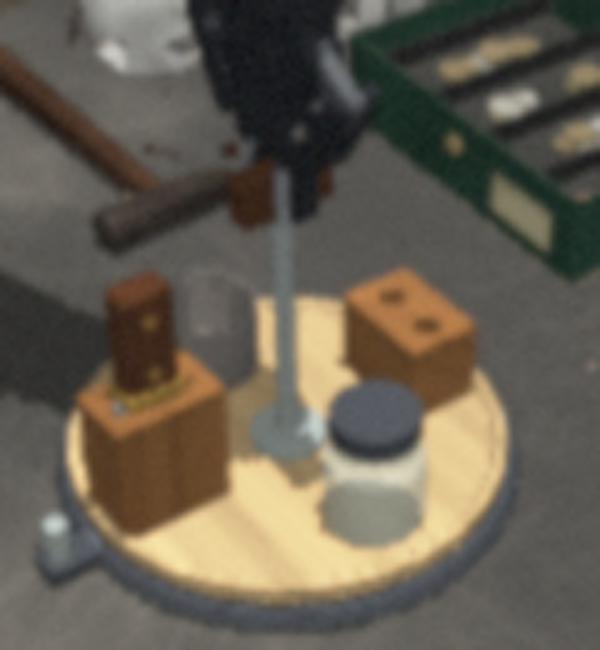

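Emit:
drive_tool(rows=[[[0, 0, 0, 0, 0, 0.01, 0], [0, 0, 0, 0, 0, 0.017, 0], [0, 0, 0, 0, 0, 0.017, 0], [0, 0, 0, 0, 0, 0.017, 0], [0, 0, 0, 0, 0, 0.017, 0]]])

```text
t: 17.5
eef_pos: [0.5724, 0.0901, 0.1739]
eef_rot: [2.114, 2.32, 0.003]
force: [4.7, -4.4, 4.4]
grip_width: 0.0171
```

```bash
python3 - <<'E'
from h import *
C,im,st=grab("wrist","w17")
np.savez("w17.npz",K=C[0],R=C[1],t=C[2])
print(st['t'],st['eef_pos'],psi(st),st['joint_vel'],st['force'],st['torque'],st['grip_width'])
cv2.imwrite("pics/w17b.png",cv2.resize(im[0:220,190:370],None,fx=3,fy=3,interpolation=cv2.INTER_CUBIC)[:600])
grab("top","t17",(180,190,240,260),8)
E
```

```text
17.5 [0.57238065 0.0901152  0.17386603] 95.31042394482388 [ 0.00141432  0.00174734  0.00113464 -0.00051671  0.00128983 -0.00034397] [ 4.66752511 -4.37208979  4.44021319] [-1.02543012 -0.97054202 -0.048769  ] 0.017068287834684063
```

View pics/w17b.png

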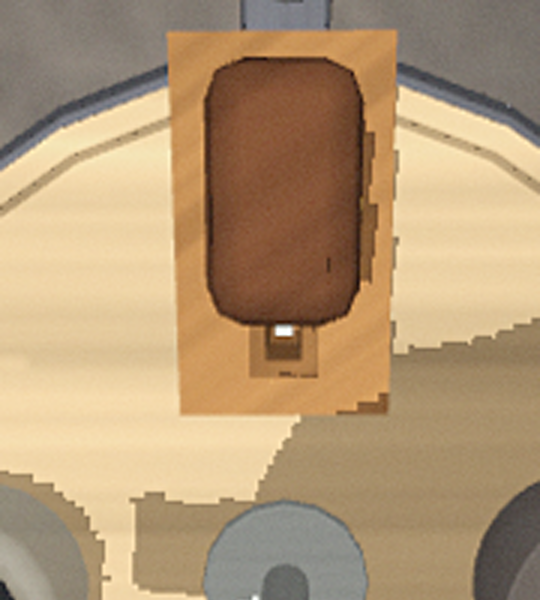

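View pics/t17.png

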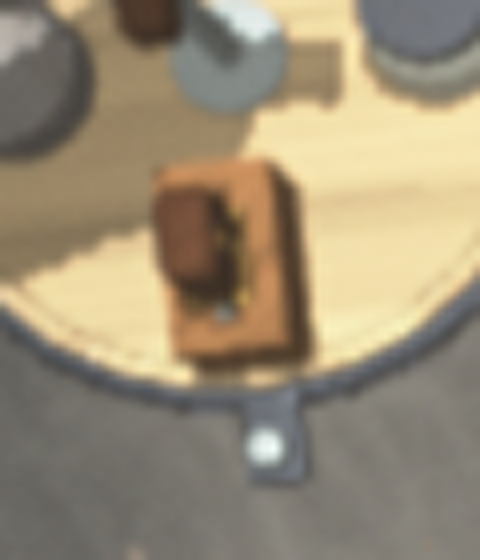

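The block, post foot and base ear now line up in the wrist crop: block centre about column 284, post 286, ear 285. That is within about 0.3°. The scraper is still seated and the arm is still, so I'm handing in.

```bash
python3 - <<'E'
from station import workorder,status
print(workorder.hand_in()); s=status.get_state();print(s['t'],s['grip_width'],s['force'])
E
```

```text
the job is handed in; nothing more can be done
None
the job is handed in; nothing more can be done
```

The scraper is in the carousel's slotted block, and the carousel is turned to the front peg. I handed in at about 17.6 s with the gripper still holding the centre handle. The hand-in gave no verdict, and the state could not be read afterwards.

- **Scraper:** I lifted the middle-sized one out of the stand and lowered its blade into the slot until the ferrule touched the block's top with about 9 N. After I let go and backed off, the pictures showed it upright and square, with the ferrule resting on the block.
- **Carousel:** I gripped the bar at about 17 mm opening and turned it roughly 78° clockwise. In the last wrist picture the post, the slotted block and the peg's base ear line up within about 0.3°. The earlier peg bearings differed by about 1°, from 184.9° to 186.1°. The arm was still, with about 6 N of side force on the wrist.
- **Loose things:** I saw no contact with the spanner, tape, knob or look-alikes in the pictures. I did not re-measure their positions at the end.
- **Disagreement:** The slot mouth measured about 98 mm above the table, not the stated 108 mm. The contact height also fitted 98 mm, which equals the 23 mm floor plus the 75 mm block, so I went by contact.

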